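Fit a retaining ring into its shaft groove with circlip pliers

TASK

Take the red-handled circlip pliers from their stand, put both tips into the lug holes of the retaining ring that waits on the shaft end, squeeze to spread the ring, slide it down the shaft and press it gently against the springy brass washer until it is level with the groove, then ease the handles so that it closes fully into the groove. Never lean hard on the ring or the unit, hang the pliers back upright in their stand, and leave the things lying around where they are.

Things in the scene. Friction and masses are not known exactly. Their poses are not given: they have to be found in the camera images.
- bearing_unit: Fixed blue bearing unit with a 92 mm square base and an upright steel shaft. Origin: on the shaft axis at the table; z up. Round the shaft from the top: spigot 23 mm in diameter (z 84 to 94 mm), step and 4 mm chamfer, land 31 mm in diameter, groove 26.6 mm in diameter, sprung brass washer 68 mm in diameter.
- shaft_step (a point): On the shaft axis, 84 mm above the table: the flat step round the foot of the spigot, on which the ring's underside rests at the start.
- washer_zone (a point): Mean place of the brass washer's top, on the axis 46 mm above the table. Its true height differs by up to 10 mm either way and is not measured: feel for it. The groove's upper edge is 2 mm above the free washer. The washer gives way from 5 N on, 1.5 N/mm, for 4.5 mm, then is solid: the 4 mm ring is level with the groove while pressed down with 8 to 12 N.
- ring: Dark steel retaining ring, 4 mm thick, 50 mm across, 62 mm long, lying level. Origin: centre of its opening, underside; z up; gap and lugs on its own -x side. Two halves, hinged 26.5 mm behind the origin (+x), are sprung shut to an opening of 26 mm. Spread by the pliers it passes over the 31 mm land with 1 to 2 mm to spare each side, staying centred as seen from the tips (its origin moves 5 mm toward the lugs).
- ring_lugs (a point): Midpoint between the two lug holes at the lugs' flat top, 25 mm from the ring's centre, 6 mm above its underside. Axes as the ring's. Each lug has a through hole, 8 mm wide in x, from y = 3.5 to 15.5 mm either side of here while unspread, its outer end narrowing to a 90 degree point, in which a tip pin centres itself and catches. Spreading moves the lugs out along y by 12 mm each.
- ring_l (a joint): Opening angle of one half of the ring (the other mirrors it), rad: 0 unspread, about 0.02 closed in the groove, about 0.09 to 0.12 clamped on the land (let go too high), 0.2 or more spread by the pliers. Over 0.19 it clears the land.
- pliers: Circlip pliers, 0.2 kg, hanging upright in the stand, jaws down. Origin: at the pivot; z up; jaws and handles open along y. Pivot pin along x, 8 mm in diameter, 45 mm long over its heads. Jaws 10 mm thick in x, 24 mm wide in y, reaching 85 mm below the pivot.
- pliers_grip (a point): Between the red handle grips, 60 mm above the pivot; grips 40 to 80 mm above it, 22 mm wide in x. Over their outsides here 62 mm at rest (tops 66), 34 to 37 squeezed to the stop: ring fully spread. The spring pushes 7 to 9 N, with the ring 20 N: carry at about 58 mm; squeeze with 40 N or more to spread. The handles swing, so full squeezing sinks the jaws about 5 mm in the hand.
- pliers_tips (a point): Midpoint between the jaw ends' flat shoulders (12 x 9 mm each), 80 mm below the pivot; they press on the lugs' tops. Below each, at y = +7.5 and -7.5 mm at rest, stands a tip pin 4 mm in diameter and 5 mm long that fits a lug hole. Carried at 58 mm handle width they stand 2 to 3 mm farther out each. Axes as the pliers'.
- pliers_stand: Fixed stand: wooden foot 90 x 70 mm and two upright aluminium plates (24 mm clear between them, 106 mm high) with a V notch, 28 mm wide and 14 mm deep, in the top of each, where the pivot pin rests; the jaws hang between the plates. Origin: centre of the foot at the table; x runs from plate to plate, y along the V's width.
- stand_seat (a point): Where the pliers' pivot rests in the notches, 98 mm above the table. Axes as the stand's: the hung pliers' axes lie along them.
- union_20: Loose bystander: white plastic pipe union, 40x51x40 mm; origin under its centre.
- cap_40: Loose bystander: cream plastic pipe cap, 46 mm wide, 33 mm high; origin under its centre.
- ptfe_roll: Loose bystander: white roll of thread tape with a blue core, 51 mm wide, 14 mm high; origin under its centre.
Not all that is in view belongs to the job. What is meant by the ring is not blue, and is the smaller of those in its own colour. Leave any orange look-alike of the pliers_stand alone.

How it is judged (in metres and radians):
On the way, in this order (a step that is already met when the one before it is completed fails the run):
1. the ring is spread wide by the pliers at the shaft (value of joint ring_l above 0.19 rad and contact force between pliers and ring above 1 N and horizontal distance between ring and bearing_unit below 0.012 m), for 0.2 s.
2. the ring has closed into the groove (value of joint ring_l below 0.065 rad and z of ring in the frame of bearing_unit between 0.03 and 0.0585 m and horizontal distance between ring and bearing_unit below 0.006 m), for 0.2 s.
At the end, for the whole second after the job is handed in: Ring closed in the groove (half opened under 0.065 rad), within 6 mm of the shaft axis and level within 0.1 rad; pliers hang in the stand, pivot within 12 mm of the seat, upright within 0.2 rad; ring and pliers at rest (all of step 2 and angle between ring's own z axis and vertical below 0.1 rad and distance between pliers and stand_seat below 0.012 m and angle between pliers's own z axis and vertical below 0.2 rad and linear speed of each of pliers, ring below 0.02 m/s); the robot touches nothing.
It fails at once if the spread ring is leaned on the unit with more than 25 N (value of joint ring_l above 0.19 rad and contact force between ring and bearing_unit above 25 N).
It fails at once if the pliers load the ring with more than 90 N in all (spreading, pressing and rubbing together) (contact force between pliers and ring above 90 N).
It fails at once if the pliers are pressed on the bearing unit with more than 20 N (contact force between pliers and bearing_unit above 20 N).
It fails at once if a bystander (pipe union, pipe cap or tape roll) is shifted by more than 20 mm (distance of any of union_20, cap_40, ptfe_roll from where it was at the start of the episode above 0.02 m).
It also fails if it takes over 48 s, if anything falls off the work surface, if the arm or the gripper's body presses on something with over 40 N, if the wrist force passes 120 N, or if a joint passes its speed limit or range.

ROBOT

A 6-joint arm with a two-finger parallel gripper is mounted at the origin on a cart in front of the work surface, level with it; the furniture and walls round the work are solid. World frame = base frame: x ahead of the robot, y to its left, z up, the work surface at z = 0. Lengths are in m, angles in degrees, forces in N, time in s.
With the tool pointing down it reaches from about 0.4 to 0.825 m from the base axis. Payload 7 kg.
Tool frame: the origin (TCP) lies on the front face of the gripper's body, between the roots of the fingers; the fingertips stand 66 mm ahead of it and the grasp point (between the pads) lies 47 mm ahead of it; z points along the fingers, y is the line along which they close (so a half turn about z gives the same grasp; the last joint's range is limited). The gripper opens to 88 mm and grips with 3 to 60 N. Pads are 19 mm wide; open, the fingers measure 130 mm over their backs; the gripper's body (78 mm by 193 mm) begins 47 mm behind the grasp point.
Start: joints at [-47.321, 20.546, 0.682, 0, -70.136, -16.507], TCP at [0.298, -0.606, 0.292] pointing down, gripper open.
Joint ranges: [-176.03, 176.03], [-82.01, 121.73], [-58.28, 71.71], [-173.87, 95.51], [-174.79, -0.11], [-173.66, 173.66]. Speed limits (degrees/s): [136.94, 136.94, 172.46, 180, 180, 180].

INTERFACE

Orientations are given as [roll, pitch, yaw] about the fixed x, y, z axes, in that order (R = Rz(yaw) Ry(pitch) Rx(roll)).
In Python, from plant import ctrl gives the robot as it stands.
- The arm moves only by the tool send_rows, never from a script. Its argument "deltas" is a list of rows, each a list of 2 entries, a list of its own where there are three numbers: the shift along the tool's x, y, z each as a share of 800 mm, from -1 to 1, then the turn about the tool's z as a share of 90 degrees, from -1 to 1. A call has exactly 5 rows; each row is the pose to reach, as a shift and turn from the pose commanded when the call began, along the tool's axes at that moment; what a row does not reach only later rows make up. A row lasts 1/12 s, in which the tool goes at most 41.7 mm and 7.16 degrees, less where a joint would pass 70% of its speed; a pose out of reach is approached as far as the arm can. A call with a number of a shift or a turn outside -1 to 1 is refused whole. A call with a gripper value outside its range is refused whole. "gripper" is the opening, from 0 (shut) to 1 (fully open), set as the call begins (left out, the last holds). The fingers move at their own pace and stop on an object; the grip force is fixed at half the most. Time passes only in rows, so rows that repeat a pose let the fingers close, or fill a call up. It gives the time, the measured TCP pose, the force, the opening and the grip force at its end, in the units of the state.
- ctrl.get_obs(): the state, without advancing time (a new reading comes with each control period).
- ctrl.snapshot(name): name is "side" or "top"; returns a dict with "color" (420x560x3 uint8, red, green, blue), "vertical_fov" (degrees; the focal length in pixels is half the picture's height over the tangent of half this angle, whatever the lens; pixels are square), "cx", "cy" (the principal point, pixels), "rvec" (rotation vector, rad) and "tvec" (3), from world to camera coordinates, as OpenCV has them. Camera axes: x right, y down, z forward; pixel columns grow to the right and rows downward; lengths in m; the calibration is good to about 2 mm. A picture is of the moment at which its call begins. There is no depth.
- ctrl.close_job(): hands the job in; it is judged then, once.
Trained networks look in a picture, given as the dict that the camera call returned (one of the last four; its "shot" number tells which), for a name from the list of things; names that differ only in an ending like _2 or _b are one class to them, and where a whole thing is asked for, a point or a joint stands for the part that bears it (a point fixed in the world has none). Each returns a list of dicts, best first, with "conf" (0 to 1); they miss things now and then, are a little off and sometimes report something else, mostly with a low value. They report only what shows in the picture. A call takes as long as a camera call. They do not tell look-alikes from the thing itself.
- ctrl.boxes_of(picture, thing): "xy" ([column, row] as shares, 0 to 1, of the picture: columns of its width, rows of its height, amid what is visible of it).
- ctrl.cut_out(picture, thing): "pixels" (420x560 bool, what is visible of it) and "xy" ([column, row] as shares, 0 to 1, of the picture: columns of its width, rows of its height, amid what is visible of it).
The state is a dict: "clock": time; "joint_pos": joint angles; "qvel": joint speeds; "tau": joint torques, N m; "tool_pos": TCP position; "orientation": TCP orientation; "force": force on the tool from outside, world axes, zero at the start; "moment": the same for the moment, N m; "opening": finger opening in m; "gripper_force": force on a finger pad.
Only numpy, scipy, OpenCV 4.12 (cv2) and the standard library are available. Lean on these libraries where they do the work, as an engineer would, in place of code of your own. Each camera call takes 0.05 s, during which the arm holds its last target. There are 200 camera calls.

## Working session

There is one attempt and no reset: what is moved stays moved. The work goes in short steps, Python scripts to look and compute and a tool call to move; the robot and the scene stay as the last step left them, time stands still between calls to the robot, and variables do not carry over. Pictures are saved under pics/ and viewed, at most 10 in all, crops included, and the job is handed in when it is done.

Besides the shell and the picture viewer there is one more tool, called after "Call:" as name([rows], argument=value, ...), one row to a line, values as JSON. send_rows: Moves the arm, as the interface text tells. Shift numbers are shares of 800 mm and turn numbers shares of 90 degrees, none past 1 either way. Its arguments: {"type":"object","properties":{"deltas":{"type":"array","items":{"type":"array"}},"gripper":{"type":"number"}},"required":["deltas"]}

```bash
mkdir -p pics; ls
cat > h.py <<'E'
import numpy as np, cv2
from plant import ctrl
def cam(s):
    f=s["color"].shape[0]/2/np.tan(np.radians(s["vertical_fov"])/2)
    K=np.array([[f,0,s["cx"]],[0,f,s["cy"]],[0,0,1]]);R=cv2.Rodrigues(np.array(s["rvec"],float))[0];t=np.array(s["tvec"],float).ravel()
    return K,R,t
def at_z(s,px,z):
    K,R,t=cam(s);d=R.T@np.linalg.solve(K,[px[0],px[1],1]);c=-R.T@t
    return c+d*(z-c[2])/d[2]
def proj(s,p):
    K,R,t=cam(s);q=K@(R@np.asarray(p,float)+t);return q[:2]/q[2]
def tri(obs):
    A=[];b=[]
    for s,px in obs:
        K,R,t=cam(s);d=R.T@np.linalg.solve(K,[px[0],px[1],1]);d/=np.linalg.norm(d);c=-R.T@t
        M=np.eye(3)-np.outer(d,d);A.append(M);b.append(M@c)
    return np.linalg.lstsq(np.vstack(A),np.hstack(b),rcond=None)[0]
def save(s,n,crop=None,k=1):
    im=s["color"][:,:,::-1]
    if crop: im=im[crop[1]:crop[3],crop[0]:crop[2]]
    cv2.imwrite("pics/"+n,cv2.resize(im,None,fx=k,fy=k,interpolation=cv2.INTER_CUBIC))
E
python3 - <<'E'
from h import *
for n in("top","side"):
    s=ctrl.snapshot(n);save(s,n+"0.png",k=1.4)
    K,R,t=cam(s);print(n,K[0,0],-R.T@t,R[2])
    for th in["bearing_unit","ring","ring_lugs","pliers","pliers_grip","pliers_tips","pliers_stand","stand_seat","shaft_step","union_20","cap_40","ptfe_roll"]:
        print(th,[(np.round(np.array(b["xy"])*[560,420],1).tolist(),round(b["conf"],2)) for b in ctrl.boxes_of(s,th)][:4])
o=ctrl.get_obs();print(o)
E
```

```text
pics
top 417.03655707141087 [ 0.31694727 -0.04075923  1.0944989 ] [ 0.19646008 -0.01379592 -0.98041476]
bearing_unit [([318.8, 225.6], 0.66)]
ring [([252.8, 208.0], 0.64), ([313.5, 224.9], 0.56), ([333.0, 286.2], 0.54), ([324.8, 286.5], 0.5)]
ring_lugs [([254.4, 199.7], 0.68), ([326.6, 287.4], 0.61), ([311.1, 216.4], 0.47)]
pliers [([187.7, 198.5], 0.57)]
pliers_grip [([184.6, 201.5], 0.71)]
pliers_tips [([185.5, 196.2], 0.69), ([195.6, 211.5], 0.33)]
pliers_stand [([196.9, 209.5], 0.9), ([372.7, 151.0], 0.79)]
stand_seat [([374.0, 147.9], 0.81), ([194.4, 205.0], 0.77)]
shaft_step [([316.8, 226.7], 0.81)]
union_20 [([245.7, 271.3], 0.72)]
cap_40 []
ptfe_roll [([155.5, 258.5], 0.46)]
side 435.8507361382958 [0.51383417 0.72231094 0.7791692 ] [ 0.02742354 -0.74228322 -0.66952488]
bearing_unit [([305.0, 202.6], 0.89)]
ring [([362.3, 197.0], 0.58), ([303.1, 183.5], 0.53), ([364.4, 200.6], 0.53), ([311.4, 181.2], 0.5)]
ring_lugs [([363.1, 198.3], 0.57)]
pliers [([273.8, 265.2], 0.66), ([303.7, 201.1], 0.48)]
pliers_grip [([274.7, 264.2], 0.6)]
pliers_tips [([273.1, 263.3], 0.85)]
pliers_st
[... 227 characters left out ...]
([305.1, 199.5], 0.32)]
{'clock': 1.3, 'joint_pos': array([-4.73202794e+01,  2.05475230e+01,  6.80537058e-01, -3.36089643e-04,
       -7.01358820e+01, -1.65067424e+01]), 'qvel': array([-0.0158665 , -0.06432694, -0.03563127,  0.09443719,  0.0521277 ,
       -0.01210593]), 'tau': array([-8.10591537e-04, -5.82386005e+01,  2.93303150e+01,  7.00247973e+00,
        1.26483006e-02, -4.75847628e-05]), 'tool_pos': array([ 0.29769755, -0.60577119,  0.29213623]), 'orientation': array([ 1.79997160e+02, -5.11800450e-04, -1.53827136e+02]), 'force': array([-0.91623818, -0.06681634,  0.55592396]), 'moment': array([ 0.06715538, -0.00733215, -0.00947073]), 'gripper_force': 0.0, 'opening': 0.08771833010586592}
```

View pics/top0.png

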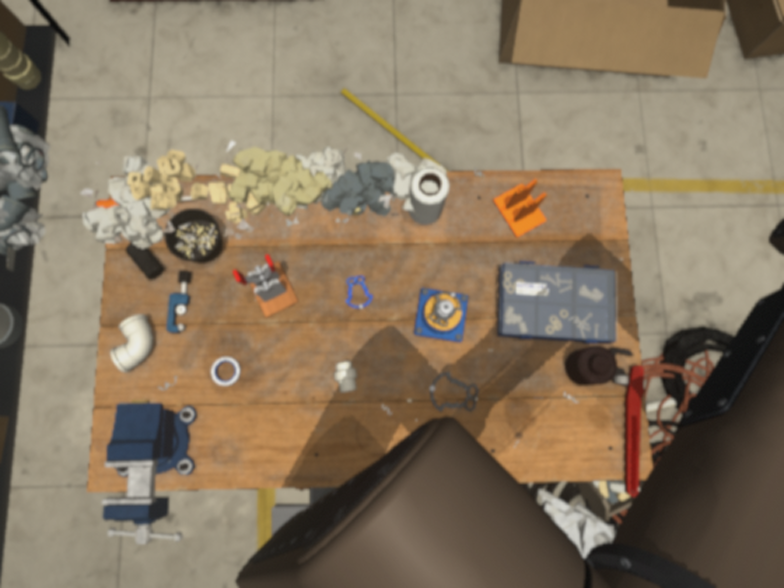

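View pics/side0.png

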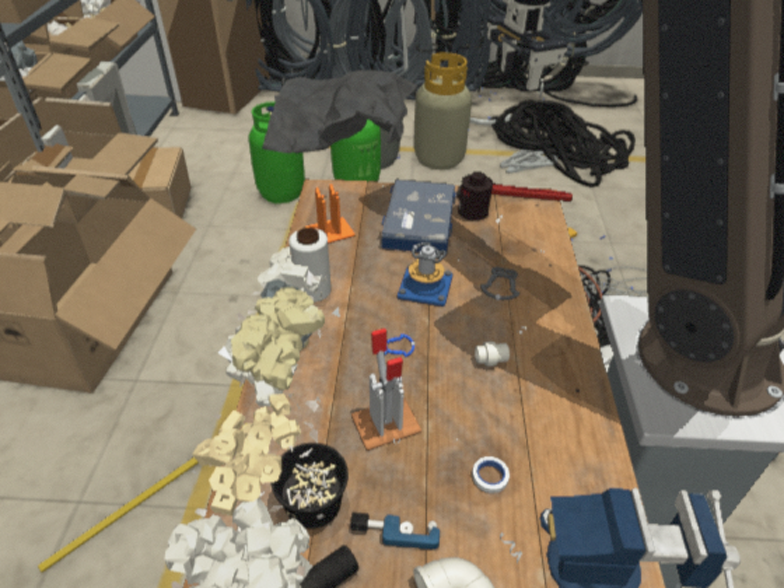

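Run:
```python
from h import *
S={n:ctrl.snapshot(n) for n in("top","side")}
import pickle;pickle.dump(S,open("S0.pkl","wb"))
def c(n,x,y,w=50,h=37):
    return cv2.resize(S[n]["color"][y-h:y+h,x-w:x+w,::-1],(400,296),interpolation=cv2.INTER_CUBIC)
cv2.imwrite("pics/quad.png",np.vstack([np.hstack([c("top",316,223),c("side",305,190)]),np.hstack([c("top",190,205),c("side",272,275,65,48)])]))
print(at_z(S["top"],[318,224],0.04),at_z(S["top"],[196,209],0.05))
```

```text
[ 0.48219677 -0.1584871   0.04      ] [0.5254914  0.15208755 0.05      ]
```

View pics/quad.png

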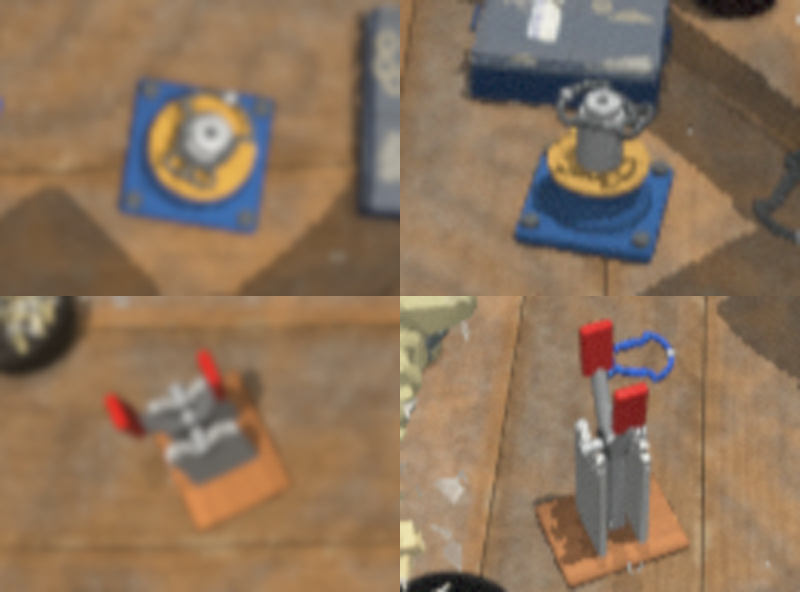

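Run:
```python
from h import *
import pickle;S=pickle.load(open("S0.pkl","rb"))
def c(n,x,y,w=25,h=37):
    im=S[n]["color"][y-h:y+h,x-w:x+w,::-1].astype(float)
    im=cv2.resize(im,(400,592),interpolation=cv2.INTER_LANCZOS4)
    return np.clip(255*(np.clip(im,0,255)/255)**0.6,0,255).astype(np.uint8)
cv2.imwrite("pics/ring.png",np.hstack([c("top",316,220),c("side",305,184)]))
P=tri([(S["top"],[318.3,219]),(S["side"],[305.0,178])]);print(P)
for z in(.084,.094):print(at_z(S["top"],[318.3,219],.094))
```

```text
[ 0.48709548 -0.15386151  0.09442032]
[ 0.48603236 -0.15369113  0.094     ]
[ 0.48603236 -0.15369113  0.094     ]
```

View pics/ring.png

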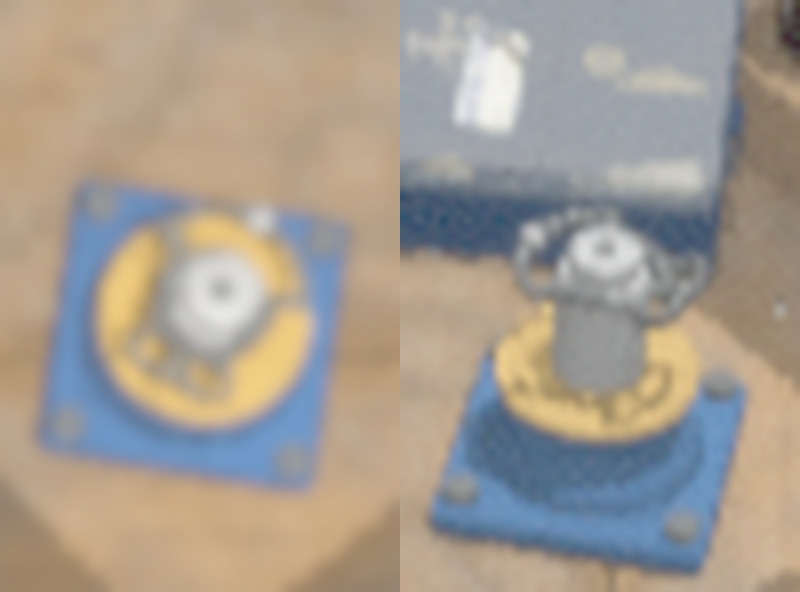

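Run:
```python
from h import *
import pickle;S=pickle.load(open("S0.pkl","rb"))
def reds(n,x,y,w,h):
    im=S[n]["color"][y-h:y+h,x-w:x+w].astype(int)
    m=((im[:,:,0]>110)&(im[:,:,1]<70)&(im[:,:,2]<70)).astype(np.uint8)
    k,l,st,ce=cv2.connectedComponentsWithStats(m)
    return [(ce[i]+[x-w,y-h],st[i]) for i in range(1,k) if st[i][4]>8]
a=reds("top",190,200,45,35);b=reds("side",275,255,30,35)
for q in a+b:print(q)
for i in a:
    for j in b:
        P=tri([(S["top"],i[0]),(S["side"],j[0])]);print(P,proj(S["top"],P)-i[0])
        print(at_z(S["top"],i[0],.158),at_z(S["side"],j[0],.158))
# ring
L=at_z(S["top"],[313.2,228.6],.090);H=at_z(S["top"],[323.75,210.25],.088);C=at_z(S["top"],[318.5,219.2],.094)
print(L,H,C);d=L-H;print(np.degrees(np.arctan2(-d[1],-d[0])),np.linalg.norm(d))
a,b=at_z(S["top"],[309.5,226.75],.09),at_z(S["top"],[316.9,230.5],.09);e=a-b;print(e,np.degrees(np.arctan2(e[1],e[0])),np.linalg.norm(e))
for n,p in(("top",[318.5,220]),):pass
print("side lug",at_z(S["side"],[315,182],.09),"hinge",at_z(S["side"],[296.9,176],.088))
```

```text
(array([192.45833333, 187.08333333]), array([45, 18,  7,  9, 24], dtype=int32))
(array([170.08571429, 197.42857143]), array([22, 28,  9, 10, 35], dtype=int32))
(array([270.38815789, 243.375     ]), array([ 20,  15,  11,  18, 152], dtype=int32))
(array([281.171875, 263.625   ]), array([ 31,  36,  12,  16, 128], dtype=int32))
[0.5553609  0.14067704 0.16035655] [ 0.01742407 -0.12644788]
[0.55566237 0.14116934 0.158     ] [0.55580754 0.1383556  0.158     ]
[0.54875115 0.15096131 0.12129776] [-1.24196712  6.62613233]
[0.55566237 0.14116934 0.158     ] [0.53214451 0.18862371 0.158     ]
[0.53826583 0.18071677 0.19806678] [ 0.78656913 -6.78299692]
[0.53217433 0.1919591  0.158     ] [0.55580754 0.1383556  0.158     ]
[0.53178893 0.19120318 0.16089604] [ 0.01945024 -0.11975663]
[0.53217433 0.1919591  0.158     ] [0.53214451 0.18862371 0.158     ]
[ 0.46327597 -0.14075251  0.09      ] [ 0.50860148 -0.16868224  0.088     ] [ 0.48552902 -0.1541584   0.094     ]
-31.6415183304821 0.053277310912369404
[0.00957054 0.01766764 0.        ] 61.55565190471515 0.020093295404137988
side lug [ 0.46253266 -0.14536215  0.09      ] hinge [ 0.5089185  -0.16942247  0.088     ]
```

The ring meant is the small dark one on the shaft, at top (316,220) and side (305,184). It has its lugs at top (313,229) and its hinge at (324,210). The larger dark one at (325,280) and the blue one at (256,208) are look-alikes. The pliers are in the wooden stand at top (190,200). The orange stand at (373,150) is a decoy.

Call:
send_rows([
  [[-0.036,0.037,0],0],
  [[-0.072,0.074,0],0],
  [[-0.108,0.111,0],0],
  [[-0.142,0.147,0],0],
  [[-0.1754,0.1826,0],0],
], gripper=1)

```text
clock: 1.82
tool_pos: [0.3593, -0.4111, 0.2922]
orientation: [-180.0, 0.0, -153.8]
force: [1.2, 0.7, -0.2]
opening: 0.0877
gripper_force: 0.0
```

Call:
send_rows([
  [[-0.036,0.037,0],0],
  [[-0.072,0.074,0],0],
  [[-0.108,0.111,0],0],
  [[-0.142,0.147,0],0],
  [[-0.1754,0.1826,0],0],
])

```text
clock: 2.23
tool_pos: [0.4209, -0.2179, 0.2926]
orientation: [-180.0, 0.1, -153.8]
force: [1.1, 0.0, 0.3]
opening: 0.0876
gripper_force: 0.0
```

Call:
send_rows([
  [[-0.036,0.037,0],0],
  [[-0.072,0.074,0],0],
  [[-0.108,0.111,0],0],
  [[-0.142,0.147,0],0],
  [[-0.1754,0.1826,0],0],
])

```text
clock: 2.65
tool_pos: [0.4824, -0.0246, 0.2927]
orientation: [-180.0, 0.1, -153.8]
force: [1.3, -1.6, -0.2]
opening: 0.0876
gripper_force: 0.0
```

Call:
send_rows([
  [[-0.036,0.037,0],0],
  [[-0.072,0.074,0],0],
  [[-0.108,0.111,0],0],
  [[-0.142,0.147,0],0.013],
  [[-0.1754,0.1826,0],0.013],
])

```text
clock: 3.07
tool_pos: [0.5439, 0.1684, 0.2924]
orientation: [180.0, 0.0, -155.0]
force: [1.0, -0.7, 0.4]
opening: 0.0876
gripper_force: 0.0
```

Call:
send_rows([
  [[0.0016,-0.0027,0.02],0],
  [[0.0016,-0.0027,0.05],0],
  [[0.0016,-0.0027,0.08],0],
  [[0.0016,-0.0027,0.1],0],
  [[0.0016,-0.0027,0.109],0],
])

```text
clock: 3.48
tool_pos: [0.5424, 0.1633, 0.2025]
orientation: [-180.0, -0.2, -155.0]
force: [0.0, -0.9, -1.0]
opening: 0.0877
gripper_force: 0.0
```

Call:
send_rows([
  [[0,0,0],0],
  [[0,0,0],0],
  [[0,0,0],0],
  [[0,0,0],0],
  [[0,0,0],0],
], gripper=0.66)

```text
clock: 3.9
tool_pos: [0.5445, 0.1641, 0.2069]
orientation: [-180.0, 0.2, -155.0]
force: [-0.9, 0.1, 9.3]
opening: 0.0608
gripper_force: 7.4
```

Call:
send_rows([
  [[0,0,0],0],
  [[0,0,0],0],
  [[0,0,0],0],
  [[0,0,0],0],
  [[0,0,0],0],
])

```text
clock: 4.32
tool_pos: [0.5446, 0.1641, 0.2075]
orientation: [-180.0, 0.2, -155.0]
force: [-1.4, 0.1, 8.6]
opening: 0.0579
gripper_force: 7.4
```

Call:
send_rows([
  [[0,0,-0.008],0],
  [[0,0,-0.025],0],
  [[0,0,-0.055],0],
  [[0,0,-0.085],0],
  [[0,0,-0.12],0],
])

```text
clock: 4.73
tool_pos: [0.5427, 0.1634, 0.3016]
orientation: [180.0, -0.1, -155.0]
force: [0.4, 0.2, -1.9]
opening: 0.058
gripper_force: 5.4
```

Call:
send_rows([
  [[0,0,-0.02],0],
  [[0,0,-0.03],0],
  [[0,0,-0.03],0],
  [[0,0,-0.03],0],
  [[0,0,-0.03],0],
])

```text
clock: 5.15
tool_pos: [0.5427, 0.1634, 0.3234]
orientation: [180.0, -0.1, -155.0]
force: [0.3, 0.1, -3.1]
opening: 0.058
gripper_force: 5.4
```

Run:
```python
from h import *
S={n:ctrl.snapshot(n) for n in("top","side")}
import pickle;pickle.dump(S,open("S1.pkl","wb"))
o=ctrl.get_obs();print(o["tool_pos"],o["force"],o["moment"],o["opening"])
p=o["tool_pos"]
for n in S:
  print(n,proj(S[n],p-[0,0,.187]),[(np.round(np.array(b["xy"])*[560,420],1).tolist(),round(b["conf"],2)) for b in ctrl.boxes_of(S[n],"pliers_tips")][:2])
u,v=proj(S["side"],p-[0,0,.12]).astype(int);u0,v0=proj(S["top"],p-[0,0,.12]).astype(int)
def c(n,x,y,w=50,h=74):
    return cv2.resize(S[n]["color"][y-h:y+h,x-w:x+w,::-1],(400,592),interpolation=cv2.INTER_CUBIC)
print(u,v,u0,v0);cv2.imwrite("pics/held.png",np.hstack([c("top",u0,v0),c("side",u,v)]))
```

```text
[0.54292566 0.1634571  0.32340544] [-0.05624845 -0.53498524 -2.54265905] [-0.0128785   0.02456473 -0.06193147] 0.057945940046111484
top [184.60342151 194.75517935] [([179.8, 188.2], 0.79), ([193.3, 205.9], 0.64)]
side [276.12809488 260.76943488] [([276.1, 242.6], 0.74)]
276 236 178 187
```

View pics/held.png

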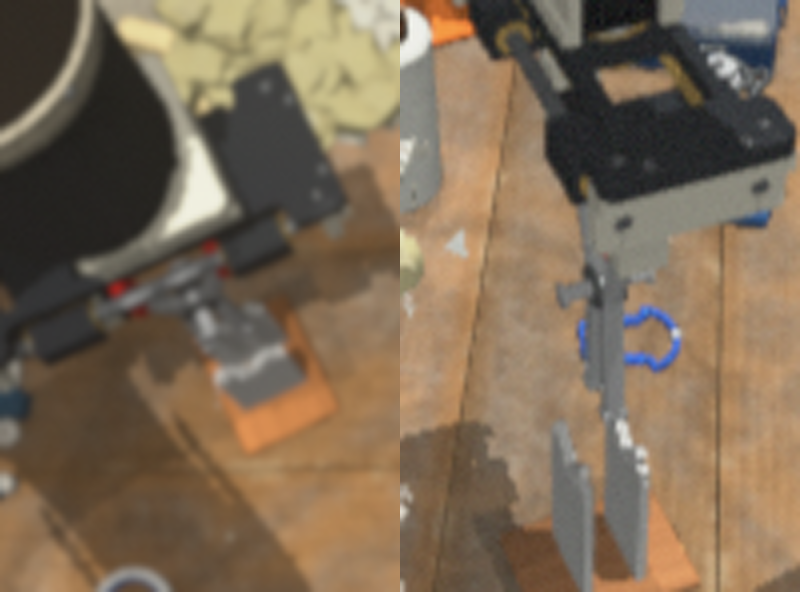

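Call:
send_rows([
  [[0.015,-0.018,0],0],
  [[0.045,-0.055,0],0],
  [[0.075,-0.091,0],0],
  [[0.105,-0.127,0],0],
  [[0.125,-0.152,0],0],
])

```text
clock: 5.77
tool_pos: [0.5026, 0.0086, 0.3246]
orientation: [-180.0, -0.1, -155.0]
force: [-0.6, -0.4, -2.4]
opening: 0.0578
gripper_force: 5.5
```

Call:
send_rows([
  [[0.03,-0.036,0],0.07],
  [[0.06,-0.072,0],0.14],
  [[0.09,-0.109,0],0.21],
  [[0.115,-0.139,0],0.28],
  [[0.125,-0.152,0],0.35],
])

```text
clock: 6.18
tool_pos: [0.4631, -0.1443, 0.3248]
orientation: [-180.0, -0.0, 173.1]
force: [0.4, 0.8, -1.8]
opening: 0.0578
gripper_force: 5.4
```

Call:
send_rows([
  [[0,0,0],0.07],
  [[0,0,0],0.14],
  [[0,0,0],0.2],
  [[0,0,0],0.25],
  [[0,0,0],0.267],
])

```text
clock: 6.6
tool_pos: [0.4645, -0.1416, 0.3246]
orientation: [-180.0, -0.0, 149.2]
force: [-0.3, 0.1, -1.7]
opening: 0.0582
gripper_force: 5.4
```

Run:
```python
from h import *
S={n:ctrl.snapshot(n) for n in("top","side")}
import pickle;pickle.dump(S,open("S2.pkl","wb"))
o=ctrl.get_obs();print(o["tool_pos"],o["orientation"],o["force"],o["opening"])
p=o["tool_pos"]
for n in S:
  print(n,"tip",proj(S[n],p-[0,0,.1895]),"pivot",proj(S[n],p-[0,0,.1095]),"lug",proj(S[n],[.4641,-.1415,.09]))
u,v=proj(S["side"],p-[0,0,.1895]).astype(int)
def c(n,x,y,w=40,h=35):
    im=S[n]["color"][y-h:y+h,x-w:x+w,::-1]
    im=(255*(im/255.)**.6).astype(np.uint8)
    return cv2.resize(im,(640,560),interpolation=cv2.INTER_CUBIC)
print(u,v);cv2.imwrite("pics/at.png",c("side",u,v+5))
```

```text
[ 0.46459012 -0.1415291   0.32465438] [-1.79985858e+02 -2.67022691e-02  1.49436701e+02] [-0.17622428  0.20122308 -2.03147561] 0.0578360730274488
top tip [315.33068203 225.19776874] pivot [319.02441041 219.43160445] lug [313.49363658 228.25860304]
side tip [315.39799292 168.55968984] pivot [317.70580724 141.03947888] lug [314.38866417 182.92673526]
315 168
```

View pics/at.png

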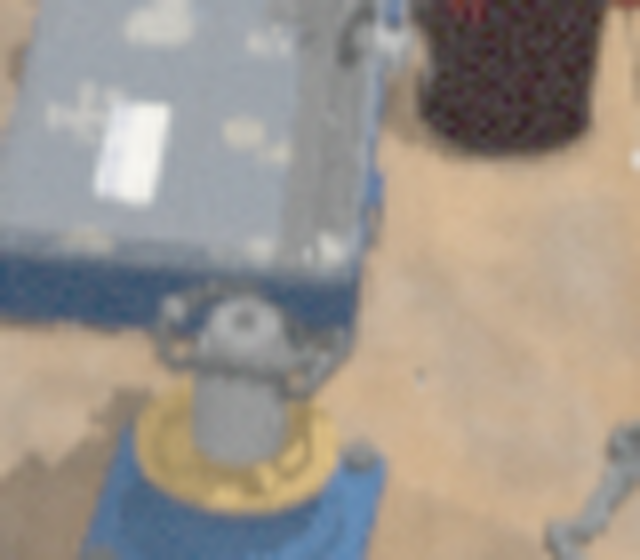

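The side view shows the jaw ends at about (316,169), right above the lugs at about (315,183), which matches the prediction to within 1 px. Next I lower the pliers and feel for the holes.

Call:
send_rows([
  [[0.0005,0,0.01],0],
  [[0.0005,0,0.025],0],
  [[0.0005,0,0.04],0],
  [[0.0005,0,0.045],0],
  [[0.0005,0,0.046],0],
])

```text
clock: 7.12
tool_pos: [0.4639, -0.141, 0.2868]
orientation: [-179.9, -0.1, 149.5]
force: [0.3, -0.9, -1.1]
opening: 0.058
gripper_force: 5.4
```

Call:
send_rows([
  [[0,0,0.0015],0],
  [[0,0,0.003],0],
  [[0,0,0.0045],0],
  [[0,0,0.006],0],
  [[0,0,0.0075],0],
])

```text
clock: 7.53
tool_pos: [0.4648, -0.141, 0.2824]
orientation: [180.0, 0.0, 149.5]
force: [-0.3, -0.2, -1.2]
opening: 0.0577
gripper_force: 5.5
```

Call:
send_rows([
  [[0,0,0.001],0],
  [[0,0,0.002],0],
  [[0,0,0.003],0],
  [[0,0,0.0035],0],
  [[0,0,0.0035],0],
])

```text
clock: 7.95
tool_pos: [0.4646, -0.141, 0.2792]
orientation: [-180.0, -0.0, 149.5]
force: [-0.5, -0.5, -1.5]
opening: 0.0579
gripper_force: 5.4
```

Call:
send_rows([
  [[0,0,0.001],0],
  [[0,0,0.002],0],
  [[0,0,0.003],0],
  [[0,0,0.003],0],
  [[0,0,0.003],0],
])

```text
clock: 8.37
tool_pos: [0.4646, -0.1411, 0.2769]
orientation: [-180.0, -0.0, 149.5]
force: [0.5, 0.7, -1.2]
opening: 0.0579
gripper_force: 5.5
```

Call:
send_rows([
  [[0,0,0.001],0],
  [[0,0,0.002],0],
  [[0,0,0.003],0],
  [[0,0,0.003],0],
  [[0,0,0.003],0],
])

```text
clock: 8.78
tool_pos: [0.4646, -0.141, 0.2745]
orientation: [-180.0, -0.0, 149.5]
force: [0.2, 0.4, -0.9]
opening: 0.0576
gripper_force: 5.4
```

Run:
```python
from h import *
S={n:ctrl.snapshot(n) for n in("top","side")}
import pickle;pickle.dump(S,open("S3.pkl","wb"))
o=ctrl.get_obs();p=o["tool_pos"];print(p,o["force"],o["moment"])
for n in S: print(n,"tip",proj(S[n],p-[0,0,.187]),"pivot",proj(S[n],p-[0,0,.107]))
def c(n,x,y,w=25,h=37):
    im=S[n]["color"][y-h:y+h,x-w:x+w,::-1]
    im=(255*(im/255.)**.6).astype(np.uint8)
    return cv2.resize(im,(400,592),interpolation=cv2.INTER_CUBIC)
cv2.imwrite("pics/in.png",np.hstack([c("top",316,222),c("side",312,170)]))
```

```text
[ 0.46463726 -0.14104314  0.27454298] [-0.43519245 -0.46689274 -1.97182311] [-0.0761824   0.04713888 -0.00641801]
top tip [313.20304925 228.19238694] pivot [316.53550665 222.96290334]
side tip [314.11316284 183.78897676] pivot [316.28603496 157.87322384]
```

View pics/in.png

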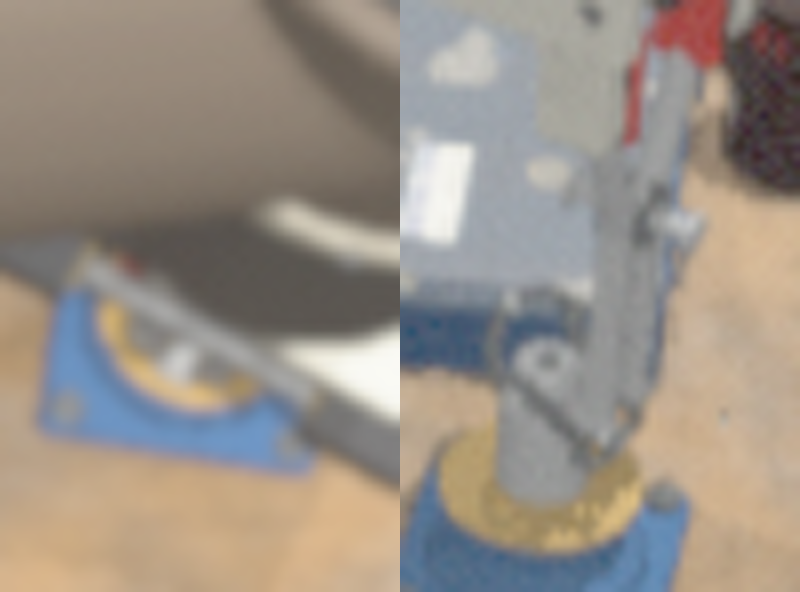

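The side crop shows the hinge lifted to about (302,170), so I went about 4 mm too low and tilted the ring. That depth fits pins seated in the holes and shoulders on the lugs. I'll raise it so the ring settles level.

Call:
send_rows([
  [[0,0,-0.002],0],
  [[0,0,-0.004],0],
  [[0,0,-0.006],0],
  [[0,0,-0.007],0],
  [[0,0,-0.007],0],
])

```text
clock: 9.3
tool_pos: [0.4648, -0.141, 0.2805]
orientation: [180.0, 0.0, 149.5]
force: [0.1, 0.2, -2.0]
opening: 0.0579
gripper_force: 5.5
```

Run:
```python
from h import *
S=ctrl.snapshot("side")
import pickle;pickle.dump(S,open("S4.pkl","wb"));T=pickle.load(open("S3.pkl","rb"))["side"];U=pickle.load(open("S0.pkl","rb"))["side"]
o=ctrl.get_obs();p=o["tool_pos"];print(p,o["force"],o["opening"])
def c(S,x,y,w=25,h=37):
    im=S["color"][y-h:y+h,x-w:x+w,::-1]
    im=(255*(im/255.)**.6).astype(np.uint8)
    return cv2.resize(im,(400,592),interpolation=cv2.INTER_CUBIC)
cv2.imwrite("pics/in2.png",np.hstack([c(U,309,175),c(S,309,175)]))
```

```text
[ 0.46475096 -0.14101565  0.28037726] [ 0.41715762  0.52248514 -0.80730143] 0.05793451655486746
```

View pics/in2.png

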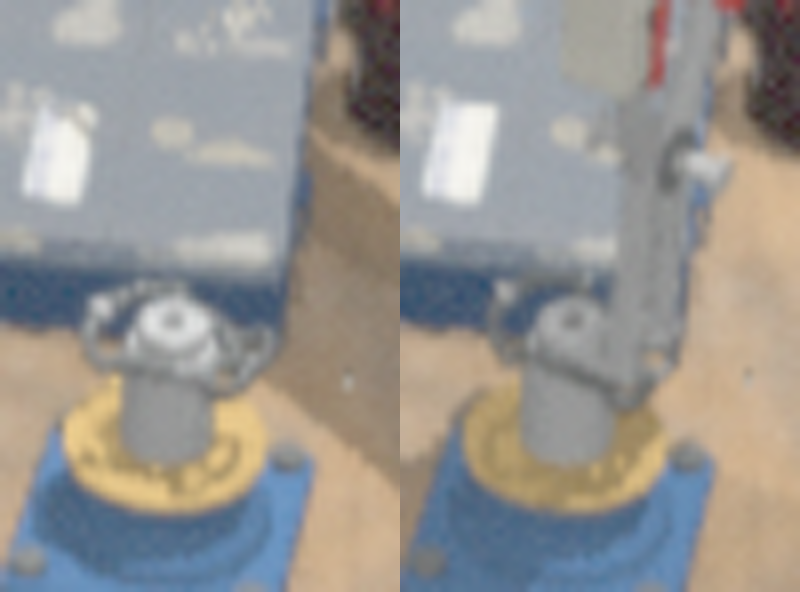

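Run:
```python
from h import *
import pickle
S3=pickle.load(open("S3.pkl","rb"))["side"];S4=pickle.load(open("S4.pkl","rb"))
for S,p,r in((S3,np.array([.46464,-.14104,.27454]),(322,161)),(S4,np.array([.4647,-.1410,.2804]),(323,159))):
    im=S["color"].astype(int);x,y=r;w=im[y-5:y+6,x-6:x+7].min(2);m=w>150
    print(w)
    xt=np.array([-.8616,.5076,0])
    for k in(.107,.1095,.112):print(k,proj(S,p+.0225*xt-[0,0,k]))
```

```text
[[100 106  80  67  75  82 102 104 103  92  93  87  71]
 [ 99 103  70  60  69  88 102 105 105 104 102  99  91]
 [ 91  86  69  75  80  91 103 106 107 107 102 101 102]
 [ 82  66  85  97 105 121 126 126 129 112 105 104 104]
 [ 69  62  98 112 133 154 147 159 132 111 106 104 104]
 [ 65  61  85 105 123 141 152 151 117 104 106 103 105]
 [ 61  57  68  92  93 107 126 119 107 106 102 102 102]
 [ 68  67  76  94  77  83 107 105 102 105 104 102  99]
 [ 85  89  89  92  73  88  90  95 101 106 103 101 104]
 [ 95  99  94  96  74  87  84  96 101 103 103 102 103]
 [ 97 103  95  97  79  90  89 102 101  98 103 101 102]]
0.107 [324.45557196 161.00858629]
0.1095 [324.37057273 161.86076173]
0.112 [324.28584623 162.71020292]
[[106  85  72  74  95  96  87  74  71  67  65  52  36]
 [ 89  66  59  60  82  98  98  91  75  73  67  63  50]
 [ 70  69  77  82  90 105 105 108  95  91  84  73  69]
 [ 62  86 106 139 153 139 128 133 114 102  99  91  89]
 [ 66  96 116 154 168 164 154 140 108  98 103 102 101]
 [ 60  81  98 129 142 151 155 124 105 105 101 104 107]
 [ 56  65  94  98 101 125 130 110 104 104 106 102 104]
 [ 63  75  94  89  72  96 111 105 103 103 101 104 105]
 [ 83  90  94  81  64  81 102 101 104 102 102 103 104]
 [102  96  98  70  66  85  98 102 102 102 103 101 105]
 [ 99  98  98  73  88  87 100 103 101 104 101 103 105]]
0.107 [324.63099274 159.00906932]
0.1095 [324.5453869  159.86771489]
0.112 [324.46005678 160.72359497]
```

Run:
```python
from h import *
import pickle
S=pickle.load(open("S0.pkl","rb"))["side"]
c=np.array([.4856,-.1542,0]);u=np.array([-.862,.507,0])
for r in(.0115,.0135):
  for th in np.radians([0,3,6,10,14,18,22,28,34]):
    R=lambda a,z:c+u*(r+a*np.cos(th)+z*np.sin(th))+[0,0,.084-a*np.sin(th)+z*np.cos(th)]
    H=R(-.0265-r,.004);L=R(.025-r,.006)
    print(r,round(np.degrees(th)),proj(S,H).round(1),"lugtop z",L[2].round(4),"lug r",np.dot(L-c,u).round(4), proj(S,L).round(1))
```

```text
0.0115 0 [297.1 176.4] lugtop z 0.09 lug r 0.025 [314.4 182.9]
0.0115 3 [297.2 175.9] lugtop z 0.0893 lug r 0.0253 [314.5 183.2]
0.0115 6 [297.3 175.3] lugtop z 0.0886 lug r 0.0256 [314.6 183.4]
0.0115 10 [297.6 174.6] lugtop z 0.0876 lug r 0.0258 [314.6 183.8]
0.0115 14 [297.9 173.9] lugtop z 0.0866 lug r 0.0261 [314.7 184.1]
0.0115 18 [298.3 173.3] lugtop z 0.0855 lug r 0.0262 [314.7 184.5]
0.0115 22 [298.7 172.7] lugtop z 0.0845 lug r 0.0263 [314.7 184.8]
0.0115 28 [299.4 171.9] lugtop z 0.083 lug r 0.0262 [314.6 185.3]
0.0115 34 [300.3 171.2] lugtop z 0.0814 lug r 0.026 [314.5 185.7]
0.0135 0 [297.1 176.4] lugtop z 0.09 lug r 0.025 [314.4 182.9]
0.0135 3 [297.2 175.8] lugtop z 0.0894 lug r 0.0253 [314.5 183.2]
0.0135 6 [297.3 175.2] lugtop z 0.0888 lug r 0.0256 [314.6 183.4]
0.0135 10 [297.6 174.5] lugtop z 0.0879 lug r 0.0259 [314.7 183.7]
0.0135 14 [297.9 173.8] lugtop z 0.087 lug r 0.0261 [314.7 184. ]
0.0135 18 [298.3 173.1] lugtop z 0.0862 lug r 0.0263 [314.7 184.3]
0.0135 22 [298.8 172.5] lugtop z 0.0853 lug r 0.0264 [314.8 184.6]
0.0135 28 [299.5 171.6] lugtop z 0.0839 lug r 0.0265 [314.8 185. ]
0.0135 34 [300.4 170.9] lugtop z 0.0825 lug r 0.0264 [314.7 185.4]
```

Call:
send_rows([
  [[0,0,-0.003],0],
  [[0,0,-0.006],0],
  [[0.001,-0.0003,-0.006],0],
  [[0.0016,-0.0006,-0.006],0],
  [[0.0016,-0.0006,-0.006],0],
], gripper=0.682)

```text
clock: 9.77
tool_pos: [0.4631, -0.1408, 0.2849]
orientation: [180.0, -0.0, 149.5]
force: [-0.1, 0.9, -1.2]
opening: 0.0595
gripper_force: 5.3
```

```bash
cat >> h.py <<'E'
import pickle
def hinge(S):
    g=S["color"][160:186,288:307].astype(float);g=g.min(2)-0.0
    r=g[:,:13]  # left of shaft
    w=np.clip(r-np.percentile(r,90),0,None);y,x=np.mgrid[160:186,288:301];return (w*x).sum()/w.sum(),(w*y).sum()/w.sum()
def look(f):
    S=ctrl.snapshot("side");pickle.dump(S,open(f,"wb"));o=ctrl.get_obs();print(o["clock"],o["tool_pos"].round(4),o["force"].round(1),o["opening"].round(4),hinge(S));return S
E
python3 - <<'E'
from h import *
np.set_printoptions(linewidth=200)
S0=pickle.load(open("S0.pkl","rb"))["side"];S4=pickle.load(open("S4.pkl","rb"));print(hinge(S0),hinge(S4))
S=look("S5.pkl")
print(S0["color"][168:180,288:304].min(2));print(S4["color"][168:180,288:304].min(2));print(S["color"][168:180,288:304].min(2))
E
```

```text
(np.float64(291.467267654003), np.float64(162.23588752951275)) (np.float64(290.9732357439371), np.float64(161.08362464496395))Traceback (most recent call last):
  File "<stdin>", line 4, in <module>
  File "h.py", line 28, in look
    S=ctrl.snapshot("side");pickle.dump(S,open(f,"wb"));o=ctrl.get_obs();print(o["clock"],o["tool_pos"].round(4),o["force"].round(1),o["opening"].round(4),hinge(S));return S
                                                                                                                                     ^^^^^^^^^^^^^^^^^^
AttributeError: 'float' object has no attribute 'round'
```

```bash
python3 - <<'E'
import re
t=open("h.py").read();t=t[:t.index("def hinge")]
t+='''def hinge(S):
    r=S["color"][167:181,292:303,0].astype(float);w=np.clip(r-r.max()*.75,0,None);y,x=np.mgrid[167:181,292:303];return round((w*x).sum()/w.sum(),2),round((w*y).sum()/w.sum(),2)
def look(f):
    S=ctrl.snapshot("side");pickle.dump(S,open(f,"wb"));o=ctrl.get_obs();print(o["clock"],np.round(o["tool_pos"],4),np.round(o["force"],1),round(float(o["opening"]),4),hinge(S));return S
'''
open("h.py","w").write(t)
E
python3 - <<'E'
from h import *
np.set_printoptions(linewidth=200)
S0=pickle.load(open("S0.pkl","rb"))["side"];S4=pickle.load(open("S4.pkl","rb"));print(hinge(S0),hinge(S4))
S=look("S5.pkl")
for s in(S0,S4,S):print(s["color"][167:181,290:304,0])
E
```

```text
(np.float64(301.19), np.float64(177.75)) (np.float64(298.19), np.float64(172.25))
9.8667 [ 0.4632 -0.1408  0.2849] [-0.4  0.3 -2.6] 0.0599 (np.float64(298.36), np.float64(171.95))
[[105 108 110 108 113 115 113 108 116 116 117 120 117 116]
 [ 83  86  88  81  91  95  93  94 101 101 105 112 114 112]
 [ 75  76  76  83  85  81  82  87  83  84  85 107 114 108]
 [ 67  72  73  77  84  74  77  78  71  75  76  88 100  99]
 [ 48  48  51  53  57  58  57  56  59  63  66  75  77  80]
 [ 27  34  34  34  32  33  33  36  42  46  48  61  62  57]
 [ 29  32  30  34  26  30  30  35  43  54  64 101  88  89]
 [ 30  27  16  27  31  42  61  66  78  99  80  95  84  90]
 [ 28  29  26  30  41  97 143 124  94  93  68  61  79 105]
 [ 24  25  27  35  49 108 159 147  82  62  49  81 150 167]
 [ 31  35  31  36  56 101 116 115  63  42  54 118 185 193]
 [ 50  48  48  45  77 114  80  62  42  41  71 135 192 197]
 [104 105 102  79  93 105  70  52  41  60 119 128 175 190]
 [137 133 130 116  99  95  85  80  73  90 154 120 132 151]]
[[107 110 109 110 116 118 117 115 118 119 120 121 121 121]
 [ 83  89  88  87  90  91  94  94 
[... 860 characters left out ...]
9  81  81  85  81  84  86  88  83  89 107 116 110]
 [ 66  72  77  79  83  77  77  82  76  75  76  90 102 101]
 [ 44  51  53  55  61  52  57  56  58  66  70  75  80  81]
 [ 32  34  29  30  35  37  40  39  39  49  51  52  54  55]
 [ 33  24  36  25  31  18  26  24  31  38  46  55  57  59]
 [ 30  31  31  33  28  36  42  47  60  60  55  56  60  74]
 [ 27  22  28  20  35  63  83  78  67  64  59  46  60  80]
 [ 32  25  31  30  39  83 109 101  67  51  43  59  98 112]
 [ 34  31  26  28  41  75  96  91  53  40  47  83 121 124]
 [ 52  51  51  41  56  77  66  61  42  40  57 103 126 130]
 [106 106 105  79  70  76  62  55  48  51  85 104 123 130]
 [136 137 135 118  88  77  77  79  75  75 111 100 110 116]]
```

Add to h.py:
```python
def hinge(S):
    r=S["color"][172:179,294:300,0].astype(float);w=np.clip(r-70,0,None)**2;y,x=np.mgrid[172:179,294:300];return round(float((w*x).sum()/w.sum()),2),round(float((w*y).sum()/w.sum()),2)
```

```text
(no output)
```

Call:
send_rows([
  [[0,0,0.002],0],
  [[0,0,0.004],0],
  [[0,0,0.006],0],
  [[0,0,0.0074],0],
  [[0,0,0.0074],0],
])

```text
clock: 10.28
tool_pos: [0.4632, -0.1408, 0.2787]
orientation: [-180.0, -0.0, 149.5]
force: [0.9, 0.0, -0.3]
opening: 0.0598
gripper_force: 5.4
```

Run:
```python
from h import *
S=look("S6.pkl");print(S["color"][167:181,290:304,0])
```

```text
10.3333 [ 0.4633 -0.1408  0.2789] [-1.   0.9 -0.9] 0.0597 (296.62, 174.33)
[[108 109 111 110 114 116 114 114 115 119 118 119 119 119]
 [ 84  87  88  86  92  97  94  96  98 105 106 112 119 116]
 [ 74  78  83  85  84  79  83  87  83  88  86 104 114 109]
 [ 66  74  77  78  84  74  79  77  77  75  75  91 102 100]
 [ 48  48  52  53  54  58  53  59  61  70  71  71  77  78]
 [ 29  32  35  38  35  38  41  47  55  75  69  65  65  67]
 [ 30  30  23  27  26  43  67  80  72  64  63  60  54  56]
 [ 33  36  27  26  25  53 105 112  85  60  50  43  44  42]
 [ 29  26  32  28  31  60 102  99  71  37  36  38  48  69]
 [ 39  28  26  30  38  67  74  65  42  37  31  57 100 112]
 [ 28  36  34  30  36  66  53  34  35  38  45  87 122 129]
 [ 51  50  45  42  46  61  47  35  38  37  53 105 129 128]
 [103 106 102  75  64  70  59  53  44  50  83 105 125 128]
 [140 135 131 118 109  83  69  70  67  67 107 100 113 118]]
```

Call:
send_rows([
  [[0,0,-0.002],0],
  [[0,0,-0.003],0],
  [[0,0,-0.003],0],
  [[0,0,-0.003],0],
  [[0,0,-0.003],0],
], gripper=0.59)

```text
clock: 10.75
tool_pos: [0.4632, -0.1408, 0.2815]
orientation: [-180.0, -0.0, 149.5]
force: [-0.8, 0.5, -1.4]
opening: 0.0518
gripper_force: 11.4
```

Run:
```python
from h import *
S=look("S7.pkl");print(ctrl.get_obs()["gripper_force"])
```

```text
10.8 [ 0.4632 -0.1408  0.2814] [-0.2 -1.4 -0.9] 0.0523 (296.63, 175.65)
11.459134906763211
```

The grip force doubled, so the pins have caught in the lug holes. I'll keep squeezing and lift slightly as the jaws sink.

Call:
send_rows([
  [[0,0,-0.0004],0],
  [[0,0,-0.0008],0],
  [[0,0,-0.0012],0],
  [[0,0,-0.0014],0],
  [[0,0,-0.0014],0],
], gripper=0.523)

```text
clock: 11.22
tool_pos: [0.4633, -0.1408, 0.2825]
orientation: [180.0, -0.0, 149.5]
force: [-0.2, 0.0, -2.2]
opening: 0.0465
gripper_force: 17.9
```

Run:
```python
from h import *
S=look("S8.pkl");print(ctrl.get_obs()["gripper_force"]);print(S["color"][167:181,290:304,0])
```

```text
11.2667 [ 0.4633 -0.1408  0.2825] [ 0.6  0.1 -2.4] 0.0463 (297.03, 175.71)
17.934018317610025
[[105 111 109 110 116 116 116 113 116 118 117 120 120 119]
 [ 85  89  85  83  90  92  96  97 102 104 104 117 117 114]
 [ 74  79  79  80  86  80  85  87  84  84  87 107 119 108]
 [ 68  74  77  82  83  79  76  79  74  76  76  92 103  99]
 [ 53  50  57  52  57  54  60  62  55  66  66  71  81  82]
 [ 24  32  30  29  33  38  39  43  39  45  48  55  58  61]
 [ 30  29  26  27  30  27  26  32  39  47  55  62  59  58]
 [ 23  31  24  27  23  38  43  52  65  69  67  62  53  50]
 [ 19  32  21  35  22  37  84  96  89  71  54  48  55  71]
 [ 33  31  32  28  31  44  90 106  88  58  42  59  98 108]
 [ 33  30  31  32  37  53  71  85  68  49  45  84 118 126]
 [ 53  52  50  38  46  61  58  57  44  36  57 105 128 130]
 [105 108 107  76  68  67  57  54  48  53  86 102 124 129]
 [138 136 133 117  98  74  76  76  74  72 107 102 112 118]]
```

Call:
send_rows([
  [[0,0,-0.0005],0],
  [[0,0,-0.001],0],
  [[0,0,-0.0015],0],
  [[0,0,-0.0017],0],
  [[0,0,-0.0017],0],
], gripper=0.455)

```text
clock: 11.68
tool_pos: [0.4633, -0.1408, 0.284]
orientation: [180.0, 0.0, 149.5]
force: [0.0, -0.1, -2.3]
opening: 0.0403
gripper_force: 21.4
```

Call:
send_rows([
  [[0,0,-0.0005],0],
  [[0,0,-0.001],0],
  [[0,0,-0.0013],0],
  [[0,0,-0.0013],0],
  [[0,0,-0.0013],0],
], gripper=0.37)

```text
clock: 12.1
tool_pos: [0.4633, -0.1408, 0.285]
orientation: [180.0, 0.0, 149.5]
force: [0.1, 0.1, -2.7]
opening: 0.0368
gripper_force: 30.4
```

Run:
```python
from h import *
S=look("S9.pkl");o=ctrl.get_obs();print(o["gripper_force"],o["moment"]);print(S["color"][167:181,290:304,0])
```

```text
12.15 [ 0.4633 -0.1408  0.285 ] [-1.1 -0.8 -3.6] 0.0368 (298.18, 175.86)
30.370581443421543 [-0.06802339  0.0152985  -0.04224684]
[[107 113 110 107 114 118 117 114 117 121 117 119 120 119]
 [ 85  90  87  85  90  93  95  96 100 107 106 115 117 118]
 [ 75  79  79  82  89  80  84  86  82  81  84 108 114 107]
 [ 65  73  76  81  85  76  75  82  72  75  72  92 101 104]
 [ 49  48  48  58  54  53  51  59  62  68  68  73  80  81]
 [ 36  31  28  35  36  35  40  38  40  51  46  47  60  66]
 [ 31  34  28  30  30  20  33  25  26  39  49  53  56  58]
 [ 29  29  28  25  25  28  25  38  45  67  62  59  51  48]
 [ 30  31  23  28  29  31  36  67 107  90  64  45  51  66]
 [ 33  32  27  31  28  26  43  88 121 100  56  58  98 112]
 [ 30  30  31  31  22  36  55  76  94  85  55  83 122 128]
 [ 50  49  50  41  40  65  66  60  63  58  59 103 130 129]
 [105 108 105  77  72  77  67  58  47  53  83 104 123 128]
 [138 136 131 117 107  78  75  75  73  77 110 100 110 119]]
```

Call:
send_rows([
  [[0,0,0.002],0],
  [[0,0,0.004],0],
  [[0,0,0.006],0],
  [[0,0,0.008],0],
  [[0,0,0.01],0],
])

```text
clock: 12.57
tool_pos: [0.4633, -0.1408, 0.2767]
orientation: [-180.0, -0.0, 149.5]
force: [0.1, 0.6, -2.5]
opening: 0.037
gripper_force: 30.4
```

Run:
```python
from h import *
S=look("S10.pkl");o=ctrl.get_obs();print(o["gripper_force"],o["moment"])
p=o["tool_pos"]
print(S["color"][170:190,290:306,0])
im=S["color"][145:219,284:334,::-1];U=pickle.load(open("S9.pkl","rb"))["color"][145:219,284:334,::-1]
f=lambda im:cv2.resize((255*(im/255.)**.6).astype(np.uint8),(400,592),interpolation=cv2.INTER_CUBIC)
cv2.imwrite("pics/slide.png",np.hstack([f(U),f(im)]))
```

```text
12.6167 [ 0.4632 -0.1408  0.2764] [ 0.3  0.8 -3. ] 0.0372 (297.85, 178.0)
30.365047766827047 [ 0.00275546 -0.1093138  -0.02020685]
[[ 67  71  77  78  83  73  77  79  77  73  78  91 101 101 102 104]
 [ 51  53  58  57  50  56  59  63  62  69  64  72  79  78  84  85]
 [ 26  31  23  33  36  32  39  43  46  51  49  53  54  53  53  57]
 [ 29  26  29  24  31  27  26  33  28  24  30  31  27  34  42  40]
 [ 23  31  29  26  19  26  27  26  32  30  35  26  39  48  58  64]
 [ 27  23  29  30  31  31  28  26  30  34  37  45  65  84  98  95]
 [ 27  28  29  27  31  27  18  27  34  47  57  76 104 118 115 106]
 [ 32  28  29  32  30  30  32  48  63  66  68  95 128 126 106  92]
 [ 50  50  52  39  28  37  44  94 102  87  67 107 127 127 101  83]
 [107 107 106  78  67  57  63  95 111  90  89 105 126 127 118 114]
 [137 137 132 118 120  84  70  79  97  94 115 101 111 118 127 131]
 [154 152 149 146 136  87  72 102 119 111 123 103 102 109 117 120]
 [161 161 160 153 130  85  94 143 150 122 119 113 106 106 110 108]
 [163 164 161 152 124  85 118 151 157 119 109 118 115 117 108 108]
 [162 163 161 151 110  82 104 132 125  99  94 103 109 122 116 114]
 [157 159 160 155 117  79  78  95  82  76  76  83  96 111 111 115]
 [151 154 158 151 117  93  78  83  90  68  66  75  77  89  94  98]
 [149 151 148 131 118 123 118 121 122  84  72  68  69  70  71  73]
 [147 142 127 123 134 140 144 140 127  95  87  84  85  72  69  66]
 [143 120 112 133 142 145 142 132 113  90  96 101 100  95  88  84]]
```

View pics/slide.png

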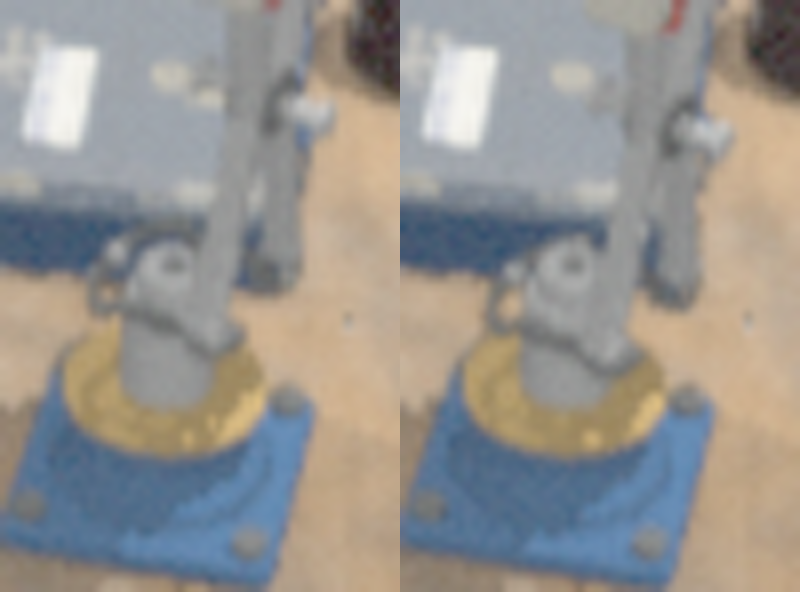

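Call:
send_rows([
  [[0,0,0.0025],0],
  [[0,0,0.005],0],
  [[0,0,0.0075],0],
  [[0,0,0.01],0],
  [[0,0,0.0125],0],
])

```text
clock: 13.03
tool_pos: [0.4633, -0.1408, 0.2667]
orientation: [-180.0, -0.0, 149.5]
force: [-0.3, -0.2, -3.1]
opening: 0.037
gripper_force: 30.4
```

Call:
send_rows([
  [[0,0,0.0012],0],
  [[0,0,0.0024],0],
  [[0,0,0.0036],0],
  [[0,0,0.0048],0],
  [[0,0,0.006],0],
])

```text
clock: 13.45
tool_pos: [0.4633, -0.1408, 0.2621]
orientation: [180.0, 0.0, 149.5]
force: [0.6, -0.1, -1.9]
opening: 0.0375
gripper_force: 30.4
```

Call:
send_rows([
  [[0,0,0.001],0],
  [[0,0,0.002],0],
  [[0,0,0.003],0],
  [[0,0,0.004],0],
  [[0,0,0.005],0],
])

```text
clock: 13.87
tool_pos: [0.4633, -0.1408, 0.2581]
orientation: [-180.0, 0.0, 149.5]
force: [0.3, 0.0, -2.3]
opening: 0.0372
gripper_force: 30.4
```

Call:
send_rows([
  [[0,0,0.0008],0],
  [[0,0,0.0016],0],
  [[0,0,0.0024],0],
  [[0,0,0.0032],0],
  [[0,0,0.004],0],
])

```text
clock: 14.28
tool_pos: [0.4633, -0.1408, 0.2549]
orientation: [-180.0, -0.0, 149.5]
force: [0.9, 0.1, -2.8]
opening: 0.0372
gripper_force: 30.4
```

Call:
send_rows([
  [[0,0,0.0008],0],
  [[0,0,0.0016],0],
  [[0,0,0.0024],0],
  [[0,0,0.0032],0],
  [[0,0,0.004],0],
])

```text
clock: 14.7
tool_pos: [0.4633, -0.1408, 0.2517]
orientation: [180.0, 0.0, 149.5]
force: [-0.5, -0.6, -2.5]
opening: 0.0369
gripper_force: 30.4
```

Call:
send_rows([
  [[0,0,0.0008],0],
  [[0,0,0.0016],0],
  [[0,0,0.0024],0],
  [[0,0,0.0032],0],
  [[0,0,0.0032],0],
])

```text
clock: 15.12
tool_pos: [0.4633, -0.1408, 0.2491]
orientation: [-180.0, -0.0, 149.5]
force: [-0.8, 0.0, -2.8]
opening: 0.0371
gripper_force: 30.4
```

Call:
send_rows([
  [[0,0,0.0008],0],
  [[0,0,0.0016],0],
  [[0,0,0.0024],0],
  [[0,0,0.0032],0],
  [[0,0,0.004],0],
])

```text
clock: 15.53
tool_pos: [0.4633, -0.1408, 0.246]
orientation: [180.0, 0.0, 149.5]
force: [-0.9, 0.4, -2.2]
opening: 0.037
gripper_force: 30.4
```

Call:
send_rows([
  [[0,0,0.0008],0],
  [[0,0,0.0016],0],
  [[0,0,0.0024],0],
  [[0,0,0.0032],0],
  [[0,0,0.0032],0],
])

```text
clock: 15.95
tool_pos: [0.4636, -0.1409, 0.2438]
orientation: [180.0, 0.0, 149.5]
force: [0.4, -0.7, 1.9]
opening: 0.0371
gripper_force: 30.7
```

Call:
send_rows([
  [[0,0,0.0008],0],
  [[0,0,0.0016],0],
  [[0,0,0.0024],0],
  [[0,0,0.0032],0],
  [[0,0,0.0032],0],
])

```text
clock: 16.37
tool_pos: [0.4636, -0.1409, 0.2412]
orientation: [180.0, 0.0, 149.5]
force: [-1.3, -0.3, 5.7]
opening: 0.0372
gripper_force: 31.0
```

Run:
```python
from h import *
F=[]
for i in range(3):
    S=look("S11.pkl")
```

```text
16.4167 [ 0.4636 -0.1409  0.2412] [-0.3 -0.2  5.4] 0.0372 (nan, nan)
16.4667 [ 0.4636 -0.1409  0.2413] [-1.2 -0.4  5.2] 0.0373 (nan, nan)
16.5167 [ 0.4636 -0.1409  0.2413] [-1.3 -0.5  5.8] 0.0369 (nan, nan)h.py:28: RuntimeWarning: invalid value encountered in scalar divide
  r=S["color"][172:179,294:300,0].astype(float);w=np.clip(r-70,0,None)**2;y,x=np.mgrid[172:179,294:300];return round(float((w*x).sum()/w.sum()),2),round(float((w*y).sum()/w.sum()),2)
```

Call:
send_rows([
  [[0,0,0.0005],0],
  [[0,0,0.001],0],
  [[0,0,0.0015],0],
  [[0,0,0.0018],0],
  [[0,0,0.0018],0],
])

```text
clock: 16.93
tool_pos: [0.4637, -0.141, 0.2401]
orientation: [180.0, 0.1, 149.5]
force: [-1.1, -1.4, 7.4]
opening: 0.0373
gripper_force: 31.1
```

Call:
send_rows([
  [[0,0,0.0002],0],
  [[0,0,0.0004],0],
  [[0,0,0.0006],0],
  [[0,0,0.0008],0],
  [[0,0,0.0008],0],
], gripper=0.45)

```text
clock: 17.35
tool_pos: [0.4642, -0.1408, 0.2397]
orientation: [179.9, 0.1, 149.5]
force: [-0.7, 0.3, 7.0]
opening: 0.0397
gripper_force: 18.8
```

Call:
send_rows([
  [[0,0,0.0003],0],
  [[0,0,0.0006],0],
  [[0,0,0.0009],0],
  [[0,0,0.0011],0],
  [[0,0,0.0011],0],
], gripper=0.5)

```text
clock: 17.77
tool_pos: [0.4645, -0.1406, 0.239]
orientation: [179.9, 0.1, 149.5]
force: [-0.5, 1.7, 7.6]
opening: 0.0439
gripper_force: 14.8
```

```bash
python3 - <<'E' 2>/dev/null
from h import *
S=look("S12.pkl");o=ctrl.get_obs();print(o["gripper_force"],o["moment"])
E
```

```text
17.8167 [ 0.4645 -0.1406  0.239 ] [0.5 0.9 7.3] 0.0441 (nan, nan)
14.851626244490035 [ 0.65246777  0.04976082 -0.03865193]
```

Call:
send_rows([
  [[0,0,0.0003],0],
  [[0,0,0.0006],0],
  [[0,0,0.0009],0],
  [[0,0,0.001],0],
  [[0,0,0.001],0],
], gripper=0.55)

```text
clock: 18.23
tool_pos: [0.4647, -0.1407, 0.2384]
orientation: [179.9, 0.2, 149.5]
force: [0.0, 0.7, 9.5]
opening: 0.0485
gripper_force: 12.3
```

Call:
send_rows([
  [[0,0,0.0002],0],
  [[0,0,0.0004],0],
  [[0,0,0.0006],0],
  [[0,0,0.0008],0],
  [[0,0,0.0008],0],
], gripper=0.6)

```text
clock: 18.65
tool_pos: [0.4646, -0.141, 0.2378]
orientation: [179.9, 0.2, 149.5]
force: [0.3, 0.5, 9.7]
opening: 0.0523
gripper_force: 6.1
```

Call:
send_rows([
  [[0,0,0],0],
  [[0,0,0],0],
  [[0,0,0],0],
  [[0,0,0],0],
  [[0,0,0],0],
], gripper=0.66)

```text
clock: 19.07
tool_pos: [0.4642, -0.1408, 0.2373]
orientation: [179.9, 0.1, 149.5]
force: [0.4, 0.2, 6.5]
opening: 0.0577
gripper_force: 4.2
```

Call:
send_rows([
  [[0,0,-0.0015],0],
  [[0,0,-0.003],0],
  [[0,0,-0.0045],0],
  [[0,0,-0.006],0],
  [[0,0,-0.0075],0],
])

```text
clock: 19.48
tool_pos: [0.4628, -0.1407, 0.242]
orientation: [-180.0, -0.1, 149.5]
force: [0.4, 0.2, -1.8]
opening: 0.0579
gripper_force: 5.4
```

Call:
send_rows([
  [[0,0,-0.002],0],
  [[0,0,-0.004],0],
  [[0,0,-0.006],0],
  [[0,0,-0.008],0],
  [[0,0,-0.01],0],
])

```text
clock: 19.9
tool_pos: [0.4633, -0.1408, 0.2506]
orientation: [180.0, -0.0, 149.5]
force: [0.4, 0.1, -1.8]
opening: 0.0581
gripper_force: 5.4
```

```bash
python3 - <<'E' 2>/dev/null
from h import *
S=look("S13.pkl");o=ctrl.get_obs();print(o["gripper_force"],o["orientation"])
im=S["color"][150:224,284:334,::-1];U=pickle.load(open("S12.pkl","rb"))["color"][150:224,284:334,::-1]
f=lambda im:cv2.resize((255*(im/255.)**.6).astype(np.uint8),(400,592),interpolation=cv2.INTER_CUBIC)
cv2.imwrite("pics/groove.png",np.hstack([f(U),f(im)]))
E
```

```text
19.95 [ 0.4634 -0.1408  0.251 ] [ 0.  -0.2 -1. ] 0.058 (nan, nan)
5.411777123808861 [1.79990554e+02 2.35174841e-02 1.49475572e+02]
```

View pics/groove.png

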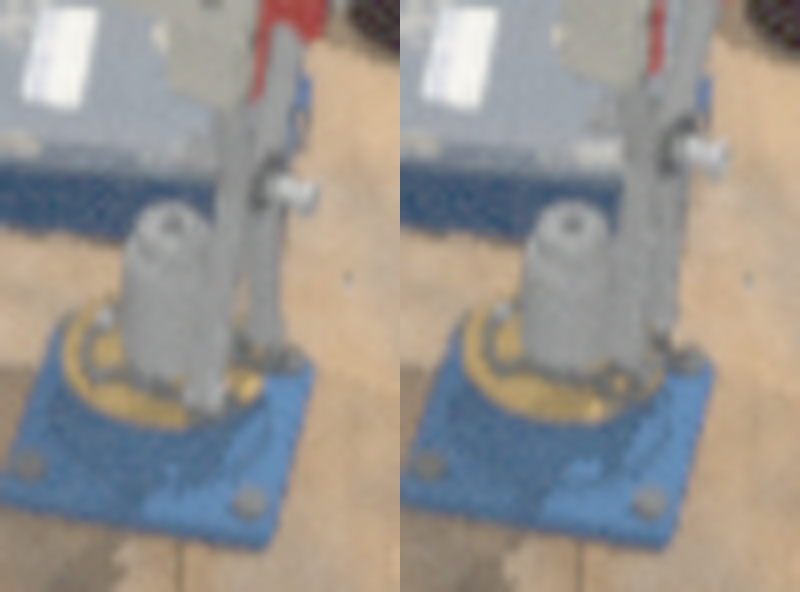

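The ring sits round the shaft foot on the washer (left arc at about (296,193), lugs at about (362→312,198)), level and clear of the pliers. Now I return the pliers to the stand.

Call:
send_rows([
  [[0,0,-0.015],0],
  [[0,0,-0.04],0],
  [[0,0,-0.07],0],
  [[0,0,-0.092],0],
  [[0,0,-0.092],0],
])

```text
clock: 20.37
tool_pos: [0.4648, -0.1411, 0.328]
orientation: [179.9, 0.3, 149.5]
force: [0.9, -0.8, -1.6]
opening: 0.058
gripper_force: 5.4
```

Call:
send_rows([
  [[0.007,0.024,0],0],
  [[0.02,0.07,0],0],
  [[0.033,0.116,0],0],
  [[0.045,0.158,0],0],
  [[0.0537,0.189,0],0],
])

```text
clock: 20.78
tool_pos: [0.5033, 0.0135, 0.3236]
orientation: [180.0, -0.0, 149.5]
force: [0.4, -0.1, -3.6]
opening: 0.0577
gripper_force: 5.6
```

Call:
send_rows([
  [[0.013,0.046,0],-0.07],
  [[0.026,0.092,0],-0.14],
  [[0.039,0.138,0],-0.21],
  [[0.05,0.176,0],-0.28],
  [[0.0537,0.189,0],-0.35],
])

```text
clock: 21.2
tool_pos: [0.5436, 0.1672, 0.3228]
orientation: [180.0, -0.0, -178.6]
force: [0.9, -1.2, -1.8]
opening: 0.0578
gripper_force: 5.4
```

Call:
send_rows([
  [[0,0,0],-0.07],
  [[0,0,0],-0.14],
  [[0,0,0],-0.2],
  [[0,0,0],-0.25],
  [[0,0,0],-0.267],
])

```text
clock: 21.62
tool_pos: [0.5426, 0.1634, 0.3232]
orientation: [180.0, -0.1, -154.7]
force: [-0.2, 0.6, -2.9]
opening: 0.0577
gripper_force: 5.4
```

```bash
python3 - <<'E' 2>/dev/null
from h import *
S=look("S14.pkl");o=ctrl.get_obs();print(o["orientation"])
S1=pickle.load(open("S1.pkl","rb"))["side"]
# compare pliers in image with the moment after the pick (same pose)
a=S1["color"][150:275,240:310].astype(np.float32).mean(2);b=S["color"][150:275,240:310].astype(np.float32).mean(2)
for nm,(r0,r1,c0,c1) in dict(hand=(0,50,20,60),pivot=(62,82,22,55),jaws=(75,112,28,50)).items():
    r=cv2.matchTemplate(b,np.ascontiguousarray(a[r0+6 if r0 else 6:r1,c0:c1]),cv2.TM_CCOEFF_NORMED);_,v,_,l=cv2.minMaxLoc(r)
    print(nm,v,l[0]-c0,l[1]-(r0+6 if r0 else 6))
E
```

```text
21.6667 [0.5427 0.1633 0.3233] [-0.4  0.1 -1.1] 0.0578 (294.23, 177.65)
[ 1.79999284e+02 -6.02261649e-02 -1.54768899e+02]
hand 0.9914752840995789 0 0
pivot 0.7913492918014526 -1 1
jaws 0.8610320091247559 -2 1
```

Call:
send_rows([
  [[0.0025,0,0.005],0],
  [[0.0025,0,0.015],0],
  [[0.0025,0,0.03],0],
  [[0.0025,0,0.045],0],
  [[0.0025,0,0.06],0],
])

```text
clock: 22.08
tool_pos: [0.5407, 0.1623, 0.2747]
orientation: [180.0, -0.0, -155.1]
force: [-0.5, 0.1, -2.8]
opening: 0.0577
gripper_force: 5.4
```

Call:
send_rows([
  [[0,0,0.015],0],
  [[0,0,0.03],0],
  [[0,0,0.045],0],
  [[0,0,0.06],0],
  [[0,0,0.065],0],
])

```text
clock: 22.5
tool_pos: [0.5399, 0.1618, 0.2214]
orientation: [180.0, -0.2, -155.1]
force: [-0.2, -0.1, -2.2]
opening: 0.0579
gripper_force: 5.4
```

Call:
send_rows([
  [[0,0,0.002],0],
  [[0,0,0.004],0],
  [[0,0,0.006],0],
  [[0,0,0.0075],0],
  [[0,0,0.0075],0],
])

```text
clock: 22.92
tool_pos: [0.5411, 0.1625, 0.2183]
orientation: [180.0, 0.0, -155.0]
force: [0.2, 0.3, -2.6]
opening: 0.0579
gripper_force: 5.4
```

Call:
send_rows([
  [[0,0,0.0015],0],
  [[0,0,0.003],0],
  [[0,0,0.0045],0],
  [[0,0,0.006],0],
  [[0,0,0.0075],0],
])

```text
clock: 23.33
tool_pos: [0.5411, 0.1625, 0.212]
orientation: [180.0, 0.0, -155.0]
force: [-0.5, 0.6, -0.5]
opening: 0.0579
gripper_force: 5.8
```

Call:
send_rows([
  [[0,0,0.001],0],
  [[0,0,0.002],0],
  [[0,0,0.003],0],
  [[0,0,0.004],0],
  [[0,0,0.004],0],
])

```text
clock: 23.75
tool_pos: [0.5421, 0.1632, 0.2103]
orientation: [-180.0, 0.2, -155.0]
force: [-1.2, 1.9, 6.6]
opening: 0.0579
gripper_force: 6.9
```

Call:
send_rows([
  [[0,0,0],0],
  [[0,0,0],0],
  [[0,0,0],0],
  [[0,0,0],0],
  [[0,0,0],0],
], gripper=0.74)

```text
clock: 24.17
tool_pos: [0.5414, 0.1627, 0.2091]
orientation: [180.0, 0.0, -155.0]
force: [-0.9, 2.0, 3.6]
opening: 0.0648
gripper_force: 6.2
```

Call:
send_rows([
  [[0,0,0],0],
  [[0,0,0],0],
  [[0,0,0],0],
  [[0,0,0],0],
  [[0,0,0],0],
], gripper=1)

```text
clock: 24.58
tool_pos: [0.5409, 0.1622, 0.2086]
orientation: [-180.0, -0.0, -155.0]
force: [0.1, 0.8, -0.7]
opening: 0.0866
gripper_force: 0.0
```

Call:
send_rows([
  [[0,0,-0.005],0],
  [[0,0,-0.015],0],
  [[0,0,-0.03],0],
  [[0,0,-0.05],0],
  [[0,0,-0.07],0],
])

```text
clock: 25.0
tool_pos: [0.5411, 0.1624, 0.2661]
orientation: [-180.0, -0.0, -155.0]
force: [0.6, 0.2, -0.4]
opening: 0.0874
gripper_force: 0.0
```

Call:
send_rows([
  [[0,0,-0.03],0],
  [[0,0,-0.06],0],
  [[0,0,-0.08],0],
  [[0,0,-0.08],0],
  [[0,0,-0.08],0],
])

```text
clock: 25.42
tool_pos: [0.5413, 0.1626, 0.3306]
orientation: [180.0, 0.2, -155.0]
force: [-0.3, 0.6, -0.0]
opening: 0.0876
gripper_force: 0.0
```

```bash
python3 - <<'E' 2>/dev/null
from h import *
S=look("S15.pkl");U=pickle.load(open("S0.pkl","rb"))["side"]
def reds(s,x=275,y=255,w=30,h=35):
    im=s["color"][y-h:y+h,x-w:x+w].astype(int)
    m=((im[:,:,0]>100)&(im[:,:,1]<70)&(im[:,:,2]<70)).astype(np.uint8)
    k,l,st,ce=cv2.connectedComponentsWithStats(m)
    return [(np.round(ce[i]+[x-w,y-h],1),st[i][4]) for i in range(1,k) if st[i][4]>8]
print(reds(U));print(reds(S))
E
```

```text
25.4667 [0.5409 0.1624 0.3294] [-0.3 -0.4  0.5] 0.0876 (295.94, 175.61)
[(array([270.4, 243.4]), np.int32(152)), (array([281.2, 263.7]), np.int32(129))]
[(array([270.4, 243.1]), np.int32(152)), (array([281.2, 262.8]), np.int32(136))]
```

Call:
send_rows([
  [[0,0,-0.02],0],
  [[0,0,-0.02],0],
  [[0,0,-0.02],0],
  [[0,0,-0.02],0],
  [[0,0,-0.02],0],
])

```text
clock: 25.88
tool_pos: [0.5408, 0.1623, 0.3438]
orientation: [-180.0, -0.1, -155.0]
force: [0.6, 0.3, 0.5]
opening: 0.0875
gripper_force: 0.0
```

```bash
python3 - <<'E' 2>/dev/null
from h import *
print(ctrl.close_job())
E
```

```text
the job is handed in; nothing more can be done
None
```

I handed the job in at about 26 s: the forces and the side view indicate the ring closed in the groove, the pliers hang back in their stand, and I saw no contact with the loose items; the hand-in gave no verdict.

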